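# Load the bare pine plaque into the painting jig

## Task

Pick up the bare pine oblong block and lay it in the pocket of the blue painting jig, flat on the pocket floor and square between the walls, either end first, with its drilled face still up. Lower it in rather than dropping it, let go, and leave the dark-stained block and the square block where they are.

Things in the scene. Friction and masses are not known exactly. Their poses are not given: they have to be found in the camera images.
- pine_center (a point): Centre (18 mm above the underside) of the block to load: bare pale pine, 90 mm long (its x axis), 44 mm wide (y), 36 mm high (z up), about 70 g, loose on the table. A small black 9 mm drilled spot marks one end of its top face. Grip it across the 44 mm width.
- jig_seat (a point): Centre of the pocket floor of the blue painting jig fixed to the table, 8 mm above the table (x along the pocket, y across, z up). White floor 104 x 58 mm; blue walls 10 mm high lean out to a 112 x 66 mm mouth. Each long wall has a 58 mm finger gap in its middle, down to floor level. Base 176 x 98 mm, a brass screw at each end, top 15 mm above the table. Seated, the block's centre is 18 mm above this point.
- stained_center (a point): Centre of a bystander: a block of the same 90 x 44 x 36 mm size and axes but stained dark brown, loose on the table. Not to be moved.
- square_center (a point): Centre of a bystander: a bare pale pine square block, 70 x 70 x 36 mm, loose on the table; it does not fit the pocket. Not to be moved.
Things that resemble listed ones, but are neither listed nor needed, are in the scene too. Leave any green look-alike of the part that bears pine_center alone.

How it is judged:
By the outcome, as a careful person would: the job done as asked, in the order asked, and still so for the second after the job is handed in, with the robot touching nothing.
It also fails if it takes over 32 s, if anything falls off the work surface, if the arm or the gripper's body presses on something with over 40 N, if the wrist force passes 120 N, or if a joint passes its speed limit or range.

## Robot

A 7-joint arm with a two-finger parallel gripper is mounted at the origin on the work surface. World frame = base frame: x ahead of the robot, y to its left, z up, the work surface at z = 0. Lengths are in mm, angles in rad, forces in N, time in s.
With the tool pointing down it reaches from about 350 to 900 mm from the base axis. Payload 7.2 kg.
Tool frame: the origin (TCP) lies at the very end of the fingers, on their centre line; the grasp point (between the pads) lies 19 mm behind it (manip.hold_point_z is the distance from the TCP to the grasp point, in mm); x points along the fingers, z is the direction in which the jaws open and shut, and the axes are right-handed (so a half turn about x gives the same grasp; the last joint's range is limited). The gripper opens to 88 mm and grips with 3 to 60 N. Pads are 20 mm wide; open, the fingers measure 115 mm over their backs; the gripper's body (75 mm by 178 mm) begins 61 mm behind the grasp point.
Start: joints at [-1.398, 0.411, -0.013, 1.596, 0.006, 1.134, -0.082], TCP at [149.059, 606.968, 222.653] pointing down, gripper open.
Joint ranges: [-2.95, 2.95], [-0.29, 1.99], [-1.47, 1.44], [0.14, 2.54], [-1.03, 4.17], [0.13, 1.85], [-2.86, 2.86]. Speed limits (rad/s): [2.39, 2.39, 3.01, 3.01, 3.14, 3.14, 3.14].

## Interface

Orientations are given as a unit quaternion [x, y, z, w].
In Python, from cell import manip, move_gripper, kin, get_state, cams, workorder gives the robot as it stands. Calls block until the motion is done:
- manip.reach(position, orientation): joint-space move of the TCP to a pose.
- manip.line_to(position, rot=None, v=150, f_stop=None): straight line of the TCP; rot=None keeps the orientation; v is the mean speed in mm/s. With f_stop (N) it stops when the force on the tool has changed by that much, and returns True; else False.
- manip.movej(angles): joint-space move.
- move_gripper(opening, effort=None): finger opening in mm; effort is the grip in N (None keeps the last); returns when the fingers have stopped.
- manip.sleep(seconds).
- kin.ik(position, orientation): joint angles nearest the present ones, or None.
- get_state(): the state.
- cams.read_camera(name): name is "side" or "top"; returns a dict with "color" (420x560x3 uint8, red, green, blue), "vertical_fov" (degrees; the focal length in pixels is half the picture's height over the tangent of half this angle, whatever the lens; pixels are square), "cx", "cy" (the principal point, pixels), "R" (3x3) and "t" (3): a world point X has camera coordinates R X + t. Camera axes: x right, y down, z forward; pixel columns grow to the right and rows downward; lengths in mm; the calibration is good to about 2 mm. A picture is of the moment at which its call begins. There is no depth.
A pose or a line that the arm cannot do raises manip.PlanningError and nothing moves.
- workorder.close_job(): hands the job in, once; it reports no verdict.
Trained networks look in a picture, given as the dict that the camera call returned (one of the last four; its "shot" number tells which), for a name from the list of things; names that differ only in an ending like _2 or _b are one class to them, and where a whole thing is asked for, a point or a joint stands for the part that bears it (a point fixed in the world has none). Each returns a list of dicts, best first, with "conf" (0 to 1); they miss things now and then, are a little off and sometimes report something else, mostly with a low value. They report only what shows in the picture. A call takes as long as a camera call. They do not tell look-alikes from the thing itself.
- cams.look_for(name, picture): "pixel" ([row, column] in pixels, amid what is visible of it).
- cams.masks_of(name, picture): "region" (420x560 bool, what is visible of it) and "pixel" ([row, column] in pixels, amid what is visible of it).
The state is a dict: "time_s": time; "joints": joint angles; "qd": joint speeds; "effort": joint torques, N m; "eef_pos": TCP position; "tcp_rot": TCP orientation; "ft_force": force on the tool from outside, world axes, zero at the start; "moment": the same for the moment, N m; "finger_gap": finger opening in mm.
Only numpy, scipy, OpenCV 4.12 (cv2) and the standard library are available. Lean on these libraries where they do the work, as an engineer would, in place of code of your own. Each camera call takes 0.05 s, during which the arm holds its last target.

## Working session

There is one attempt and no reset: what is moved stays moved. The work goes in short steps, each a Python script; the robot and the scene stay as the last script left them, time stands still between calls to the robot, and variables do not carry over. Pictures are saved under pics/ and viewed, and the job is handed in when it is done.

```bash
mkdir -p pics; ls; cat > h.py <<'E'
import numpy as np,cv2,pickle
from cell import manip, move_gripper, kin, get_state, cams, workorder
def save(p,n): cv2.imwrite(f'pics/{n}.png',cv2.cvtColor(p['color'],cv2.COLOR_RGB2BGR))
def f(p): return p['color'].shape[0]/2/np.tan(np.radians(p['vertical_fov'])/2)
def back(p,rc,z):
    R=np.array(p['R']);t=np.array(p['t']);F=f(p)
    d=R.T@np.array([(rc[1]-p['cx'])/F,(rc[0]-p['cy'])/F,1]);c=-R.T@t
    return c+d*(z-c[2])/d[2]
def proj(p,X):
    c=np.array(p['R'])@np.array(X)+np.array(p['t']);F=f(p)
    return np.array([p['cy']+F*c[1]/c[2],p['cx']+F*c[0]/c[2]])
E
python3 - <<'E'
from h import *
s=get_state();print(s['time_s'],s['tcp_rot'],manip.hold_point_z)
for n in('top','side'):
    p=cams.read_camera(n);save(p,n+'0');pickle.dump(p,open(n+'0.pkl','wb'))
    print(n,{k:v for k,v in p.items() if k!='color'})
    for nm in('pine_center','jig_seat','stained_center','square_center'):
        for d in cams.look_for(nm,p): print(nm,d, back(p,d['pixel'],36 if nm!='jig_seat' else 8).round(1))
E
```

```text
pics
0.0 [-0.43670898  0.55684533  0.43596005  0.55601023] 18.700000000000003
top {'vertical_fov': 56.96356277244226, 'cx': 284.0554947928307, 'cy': 211.6507830115862, 'R': array([[-0.06489952, -0.9978799 , -0.00487398],
       [-0.96837676,  0.06415833, -0.24110198],
       [ 0.24090353, -0.01092755, -0.97048755]]), 't': array([  8.93223752, 521.23902817, 774.79635661]), 'shot': 1}
pine_center {'pixel': [260.1, 363.3], 'conf': 0.87} [ 408.1 -190.2   36. ]
pine_center {'pixel': [299.5, 267.2], 'conf': 0.67} [338.3  22.6  36. ]
pine_center {'pixel': [245.2, 305.2], 'conf': 0.6} [448.9 -66.9  36. ]
pine_center {'pixel': [162.9, 305.2], 'conf': 0.2} [640.3 -81.9  36. ]
jig_seat {'pixel': [226.1, 192.9], 'conf': 0.86} [514.3 185.2   8. ]
stained_center {'pixel': [159.9, 305.7], 'conf': 0.75} [647.6 -83.6  36. ]
square_center {'pixel': [192.5, 403.6], 'conf': 0.69} [ 554.3 -298.6   36. ]
side {'vertical_fov': 47.63251302097648, 'cx': 276.51346450783046, 'cy': 207.97261203134923, 'R': array([[ 8.93652159e-01, -4.48759677e-01, -7.55565363e-04],
       [-3.24853731e-01, -6.45744606e-01, -6.91002140e-01],
       [ 3.09605995e-01,  6.17761002e-01, -7.22852317e-01]]), 't': array([-457.48483207,  188.08579333,  723.67445692]), 'shot': 2}
pine_center {'pixel': [318.4, 270.8], 'conf': 0.85} [ 401.9 -200.4   36. ]
pine_center {'pixel': [253.6, 264.8], 'conf': 0.83} [446.3 -87.9  36. ]
jig_seat {'pixel': [157.5, 236.6], 'conf': 0.88} [513.  187.7   8. ]
stained_center {'pixel': [220.1, 363.4], 'conf': 0.82} [632.7 -98.4  36. ]
```

View pics/top0.png

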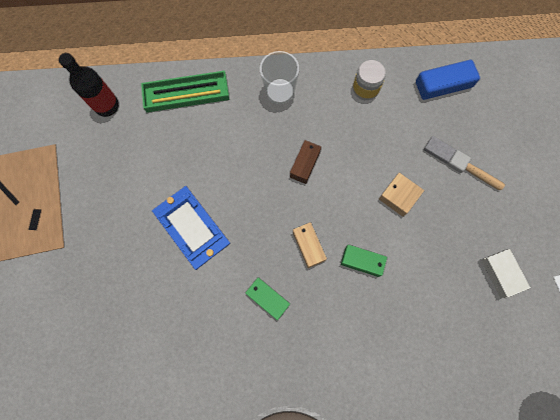

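View pics/side0.png

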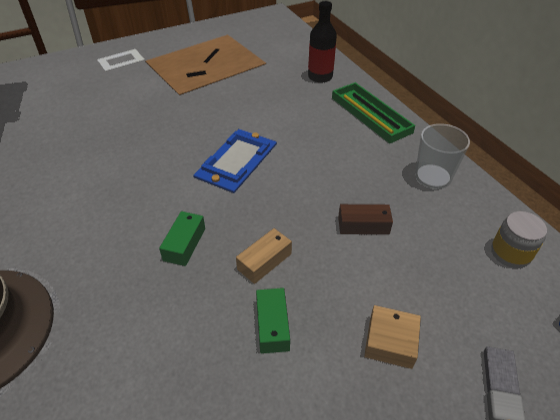

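The pine block is at top (245,309) and side (253,264), with its drilled spot at its far-left end in the top view. The jig is at top (227,191) and side (158,236). Green look-alikes sit at top (260,364) and (299,268). Next I fit poses to both views.

```bash
cat > fit.py <<'E'
from h import *
from scipy.optimize import minimize
def box(pose,L,W,z0,z1):
    x,y,a=pose;c,s=np.cos(a),np.sin(a)
    return [(x+c*u-s*v,y+s*u+c*v,z) for u in(-L/2,L/2) for v in(-W/2,W/2) for z in(z0,z1)]
S=4
def render(p,pts):
    uv=np.array([proj(p,X)[::-1] for X in pts])
    h=cv2.convexHull(((uv+.5)*S*16).round().astype(np.int32))
    m=np.zeros((420*S,560*S),np.uint8);cv2.fillConvexPoly(m,h,1,shift=4)
    return cv2.resize(m.astype(np.float32),(560,420),interpolation=cv2.INTER_AREA)
def fit(ps,ms,pose0,dims):
    def cost(q):
        pose=(q[0],q[1],q[2]/50); e=0
        for p,m in zip(ps,ms):
            r=render(p,box(pose,*dims)); e+=np.abs(r-m).sum()/m.sum()
        return e
    best=None
    for da in np.arange(-1.6,1.6,.2):
        q0=[pose0[0],pose0[1],(pose0[2]+da)*50]
        c=cost(q0)
        if best is None or c<best[0]: best=(c,q0)
    q=best[1]
    for _ in range(2):
        r=minimize(cost,q,method='Nelder-Mead',options=dict(initial_simplex=[q,[q[0]+6,q[1],q[2]],[q[0],q[1]+6,q[2]],[q[0],q[1],q[2]+6]],xatol=.05,fatol=1e-4));q=r.x
    return q[0],q[1],q[2]/50,r.fun
def comp(m,rc):
    n,l,st,ce=cv2.connectedComponentsWithStats(m.astype(np.uint8))
    d=[np.hypot(ce[i][1]-rc[0],ce[i][0]-rc[1]) if st[i][4]>100 else 1e9 for i in range(1,n)]
    i=1+int(np.argmin(d)); return ndfill((l==i).astype(np.uint8))
def ndfill(m):
    c,_=cv2.findContours(m,cv2.RETR_EXTERNAL,cv2.CHAIN_APPROX_NONE)
    o=np.zeros_like(m);cv2.drawContours(o,c,-1,1,-1);return o.astype(np.float32)
def wood(p):
    c=p['color'].astype(int);return (c[...,0]-c[...,2]>30)&(c[...,0]>c[...,1]+8)&(c[...,0]>70)
def blue(p):
    c=p['color'].astype(int);return (c[...,2]-c[...,0]>40)
def white(p):
    c=p['color'].astype(int);return (c.min(-1)>150)
E
cat > run.py <<'E'
from fit import *
P=[pickle.load(open(n+'0.pkl','rb')) for n in('top','side')]
res={}
def go(name,fn,rcs,p0,dims):
    ms=[comp(fn(p),rc) for p,rc in zip(P,rcs)]
    print(name,[m.sum() for m in ms])
    for k in([0,1],[0],[1]): 
        r=fit([P[i] for i in k],[ms[i] for i in k],p0,dims);print(k,np.round(r,3))
        if len(k)==2: res[name]=r
go('pine',wood,[(245,309),(253,264)],(449,-70,0),(90,44,0,36))
def jb(p):  # blue base
    return blue(p)
go('jigbase',blue,[(227,191),(158,236)],(514,186,0),(176,98,0,13))
go('jigfloor',white,[(227,191),(158,236)],(514,186,0),(104,58,8,8.01))
pickle.dump(res,open('res.pkl','wb'))
for p,n in zip(P,('top','side')):
    im=cv2.resize(cv2.cvtColor(p['color'],cv2.COLOR_RGB2BGR)[110:310,130:400],None,fx=2.9,fy=2.9,interpolation=cv2.INTER_CUBIC)
    for nm,d in(('pine',(90,44,0,36)),('jigbase',(176,98,0,15)),('jigfloor',(104,58,8,8.01))):
        m=render(p,box(res[nm][:3],*d))[110:310,130:400]
        m=cv2.resize(m,None,fx=2.9,fy=2.9)>.5
        c,_=cv2.findContours(m.astype(np.uint8),0,2);cv2.drawContours(im,c,-1,(0,0,255),1)
    cv2.imwrite(f'pics/ov_{n}.png',im)
E
python3 run.py
```

```text
pine [np.float32(856.0), np.float32(1543.0)]
[0, 1] [ 4.5265e+02 -7.6057e+01  3.4000e-01  2.8100e-01]
[0] [ 4.52801e+02 -7.64650e+01  3.32000e-01  6.30000e-02]
[1] [ 4.52144e+02 -7.42010e+01  3.57000e-01  2.04000e-01]
jigbase [np.float32(3181.0), np.float32(2640.0)]
[0, 1] [5.15211e+02 1.91767e+02 6.12000e-01 1.79000e-01]
[0] [5.15211e+02 1.91913e+02 6.07000e-01 4.60000e-02]
[1] [5.15312e+02 1.91767e+02 6.21000e-01 1.33000e-01]
jigfloor [np.float32(1132.0), np.float32(337.0)]
[0, 1] [515.207 192.466   0.603   1.705]
[0] [5.15607e+02 1.92758e+02 6.10000e-01 2.80000e-02]
[1] [5.10704e+02 2.06071e+02 4.89000e-01 1.61700e+00]
```

View pics/ov_top.png

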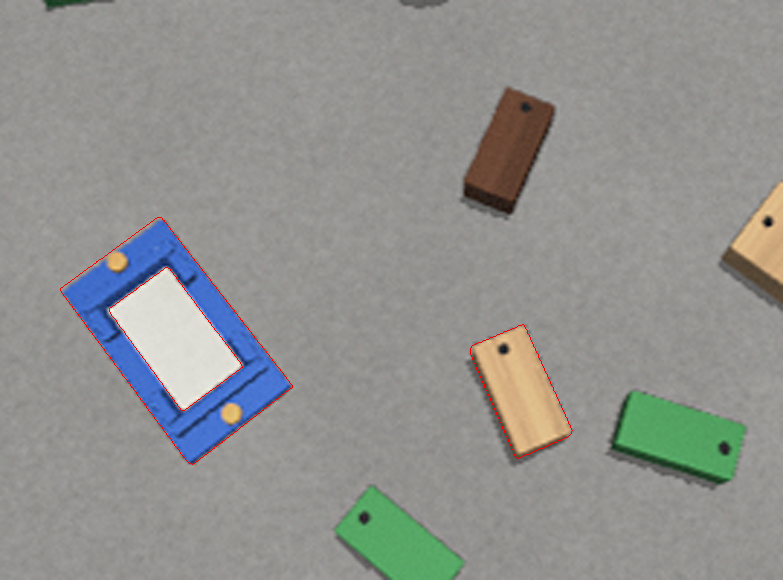

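View pics/ov_side.png

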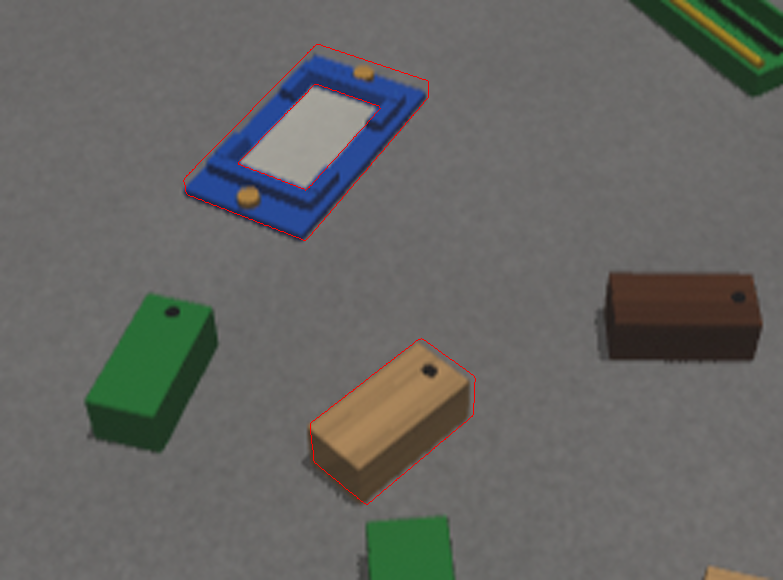

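```bash
cat > run2.py <<'E'
from fit import *
P=[pickle.load(open(n+'0.pkl','rb')) for n in('top','side')]
m=comp(wood(P[1]),(253,264))
v=cv2.resize(P[1]['color'][220:290,220:310],None,fx=8,fy=8,interpolation=0)[...,::-1].copy()
c,_=cv2.findContours(cv2.resize(m[220:290,220:310],None,fx=8,fy=8,interpolation=0).astype(np.uint8),0,2);cv2.drawContours(v,c,-1,(0,0,255),1)
r=fit([P[1]],[m],(452,-76,.3),(90,44,0,36));print(r, m.sum(), render(P[1],box(r[:3],90,44,0,36)).sum())
c,_=cv2.findContours((cv2.resize(render(P[1],box(r[:3],90,44,0,36))[220:290,220:310],None,fx=8,fy=8)>.5).astype(np.uint8),0,2);cv2.drawContours(v,c,-1,(0,255,0),1)
cv2.imwrite('pics/m.png',v)
for h in (6,8,10,15):
  for i in(0,1):
    m=comp(blue(P[i]),[(227,191),(158,236)][i]);print(h,i,np.round(fit([P[i]],[m],(515,192,.6),(176,98,0,h)),3))
E
python3 run2.py
```

```text
(np.float64(451.58542770215774), np.float64(-74.53580142139091), np.float64(0.35841641138310365), np.float64(0.20260855555534363)) 1543.0 1852.125
6 0 [5.15794e+02 1.92728e+02 6.05000e-01 3.00000e-02]
6 1 [5.13685e+02 1.94094e+02 6.04000e-01 5.00000e-02]
8 0 [5.15394e+02 1.92471e+02 6.08000e-01 3.40000e-02]
8 1 [5.14232e+02 1.93578e+02 6.05000e-01 6.80000e-02]
10 0 [5.15168e+02 1.92096e+02 6.08000e-01 3.80000e-02]
10 1 [5.14829e+02 1.93196e+02 6.16000e-01 9.40000e-02]
15 0 [5.14653e+02 1.91228e+02 6.08000e-01 5.30000e-02]
15 1 [5.15183e+02 1.92760e+02 6.12000e-01 1.58000e-01]
```

View pics/m.png

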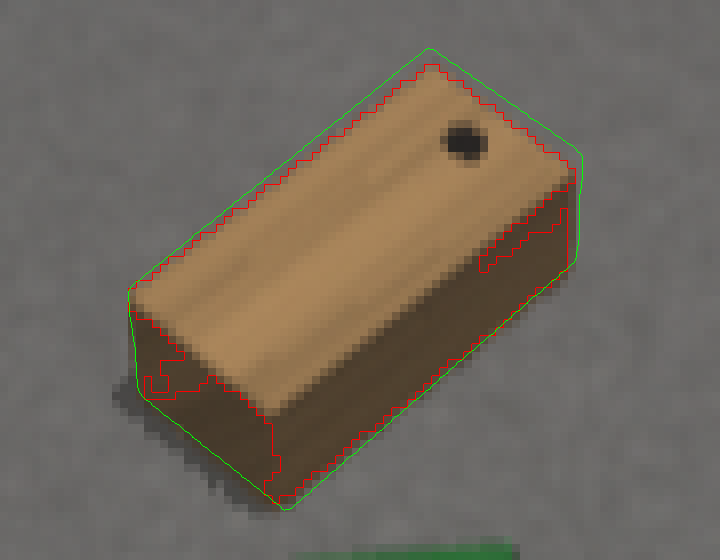

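```bash
cat > run3.py <<'E'
from fit import *
P=[pickle.load(open(n+'0.pkl','rb')) for n in('top','side')]
for i,th in((0,150),(1,105)):
    m=comp(wood(P[i])&(P[i]['color'][...,0]>th),[(245,309),(253,264)][i]);
    for h in(34,36):print(i,h,m.sum(),np.round(fit([P[i]],[m],(452,-76,.3),(90,44,h,h+.01)),3), np.round(fit([P[i]],[m],(452,-76,.3),(88,42,h,h+.01)),3))
E
python3 run3.py
```

```text
0 34 806.0 [ 4.52703e+02 -7.58650e+01  3.28000e-01  4.00000e-02] [ 4.52459e+02 -7.60000e+01  3.30000e-01  4.70000e-02]
0 36 806.0 [ 4.52226e+02 -7.59350e+01  3.34000e-01  4.20000e-02] [ 4.52094e+02 -7.58360e+01  3.26000e-01  4.50000e-02]
1 34 1111.0 [ 4.49965e+02 -7.60340e+01  3.23000e-01  3.30000e-02] [ 4.49824e+02 -7.61940e+01  3.35000e-01  4.40000e-02]
1 36 1111.0 [ 4.4943e+02 -7.7283e+01  3.3100e-01  3.6000e-02] [ 4.49515e+02 -7.73880e+01  3.31000e-01  4.00000e-02]
```

```bash
cat >> h.py <<'E'
from scipy.spatial.transform import Rotation as Ro
def quat(a,sg=1):
    z=sg*np.array([-np.sin(a),np.cos(a),0]);x=np.array([0,0,-1.]);y=np.cross(z,x)
    return Ro.from_matrix(np.c_[x,y,z]).as_quat()
PINE=(451.,-76.4,.331);JIG=(514.9,192.9,.606)
E
python3 - <<'E'
from h import *
print(Ro.from_quat(get_state()['tcp_rot']).as_matrix().round(2))
for sg in(1,-1):
    for q in(PINE,JIG):
        for z in (8,16,120):
            r=kin.ik([q[0],q[1],z],quat(q[2],sg));print(sg,z,None if r is None else np.round(r,2))
E
```

```text
[[-0.   -0.97  0.24]
 [-0.    0.24  0.97]
 [-1.    0.   -0.  ]]
1 8 [-0.21  0.48  0.34  2.2  -0.31  0.51  2.27]
1 16 [-0.23  0.46  0.37  2.19 -0.32  0.53  2.28]
1 120 [-0.52  0.3   0.7   2.14 -0.27  0.79  2.25]
1 8 [-0.45  0.56  0.01  1.96 -0.01  0.62  1.74]
1 16 [-0.46  0.55  0.01  1.96 -0.01  0.64  1.74]
1 120 [-0.52  0.4   0.1   1.9  -0.05  0.85  1.78]
-1 8 [-0.62  0.64  0.9   2.22 -0.85  0.68 -0.34]
-1 16 [-0.65  0.64  0.95  2.22 -0.85  0.7  -0.34]
-1 120 [-0.74  0.39  1.01  2.15 -0.45  0.83 -0.69]
-1 8 [-0.82  0.61  0.5   1.98 -0.47  0.66 -0.98]
-1 16 [-0.83  0.6   0.51  1.98 -0.46  0.67 -0.99]
-1 120 [-0.89  0.44  0.58  1.92 -0.31  0.87 -1.11]
```

```bash
python3 - <<'E'
from h import *
x,y,a=PINE;q=quat(a)
move_gripper(74,25)
manip.reach([x,y,120],q)
print(get_state()['time_s'],np.round(get_state()['joints'],2))
print(manip.line_to([x,y,8],v=100,f_stop=12))
s=get_state();print(s['time_s'],s['eef_pos'],s['ft_force'])
move_gripper(30,25)
s=get_state();print(s['time_s'],s['finger_gap'],s['ft_force'])
manip.line_to([x,y,90],v=100)
s=get_state();print(s['time_s'],s['finger_gap'],s['eef_pos'],s['ft_force'])
for n in('top','side'):
    p=cams.read_camera(n);save(p,n+'1');pickle.dump(p,open(n+'1.pkl','wb'))
E
```

```text
3.6167 [-0.52  0.3   0.7   2.14 -0.27  0.79  2.25]
False
4.8833 [451.39111269 -76.45164989   8.44968036] [-0.42307003 -0.59781161  0.05423902]
5.4583 43.90984412664041 [-0.6906736   0.28005901  2.92033376]
6.425 43.973218053691326 [450.66255493 -76.22562198  89.60835565] [ 0.34361883 -0.21519975 -1.13746401]
```

```bash
python3 -c "
import cv2,numpy as np
a=cv2.imread('pics/top1.png')[150:350,180:450];b=cv2.imread('pics/side1.png')[110:310,160:430]
cv2.imwrite('pics/c1.png',cv2.resize(np.vstack([a,b]),None,fx=1.5*1,fy=1.5*1) if 0 else cv2.resize(np.hstack([a,b]),None,fx=1.48,fy=1.48))"
```

```text
(no output)
```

View pics/c1.png

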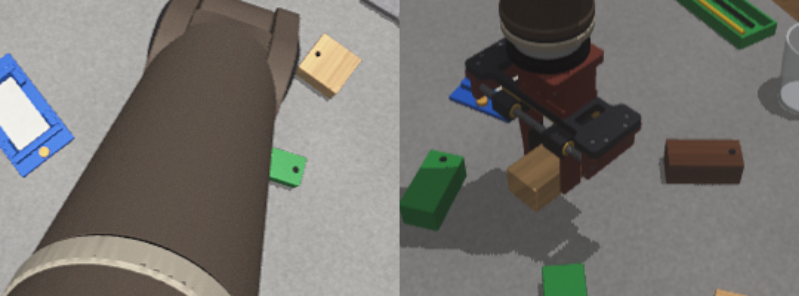

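Side view shows the pine block held level in the jaws; its gap equals the 44 mm width. Nothing else has moved. Now I carry it to the jig.

```bash
python3 - <<'E'
from h import *
x,y,a=JIG
manip.line_to([x,y,90],rot=quat(a),v=120)
s=get_state();print(s['time_s'],s['finger_gap'],s['eef_pos'])
manip.line_to([x,y,45],v=70)
p=cams.read_camera('side');save(p,'side2');p=cams.read_camera('top');save(p,'top2')
s=get_state();print(s['time_s'],s['finger_gap'],s['eef_pos'],s['ft_force'])
E
python3 -c "
import cv2,numpy as np
a=cv2.imread('pics/top2.png')[130:330,80:350];b=cv2.imread('pics/side2.png')[50:250,110:380]
cv2.imwrite('pics/c2.png',cv2.resize(np.hstack([a,b]),None,fx=1.48,fy=1.48))"
```

```text
8.9833 43.78714473571509 [514.86884151 192.42423966  90.051793  ]
9.875 43.952434842963896 [515.27594271 192.99219734  45.42422971] [ 0.90520067 -0.555707   -1.92881922]
```

View pics/c2.png

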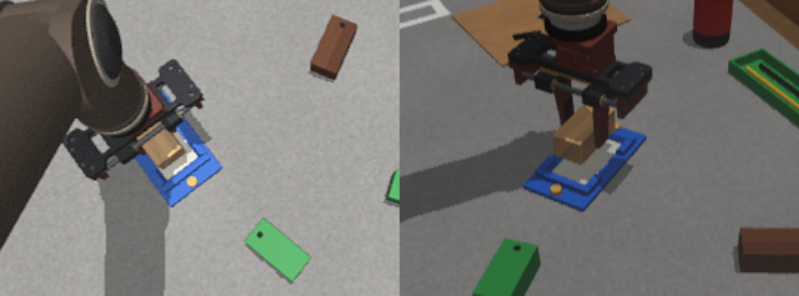

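The block hangs level, centred over the pocket and parallel to its walls. Lowering.

```bash
python3 - <<'E'
from h import *
x,y,a=JIG
print(manip.line_to([x,y,22],v=50,f_stop=10), get_state()['eef_pos'],get_state()['ft_force'])
print(manip.line_to([x,y,14],v=15,f_stop=4))
s=get_state();print(s['time_s'],s['finger_gap'],s['eef_pos'],s['ft_force'],s['moment'])
p=cams.read_camera('side');save(p,'side3')
E
python3 -c "
import cv2
b=cv2.imread('pics/side3.png')[80:230,140:340];cv2.imwrite('pics/c3.png',cv2.resize(b,None,fx=4,fy=4,interpolation=cv2.INTER_CUBIC))"
```

```text
False [514.86242948 192.68862684  21.7527774 ] [ 0.12942572 -0.02064574  0.05659932]
True
10.925 43.99556939998119 [515.04045545 193.02949421  16.02896902] [-0.27115744 -0.76466654  3.59373593] [ 0.02478107  0.067021   -0.01711739]
```

View pics/c3.png

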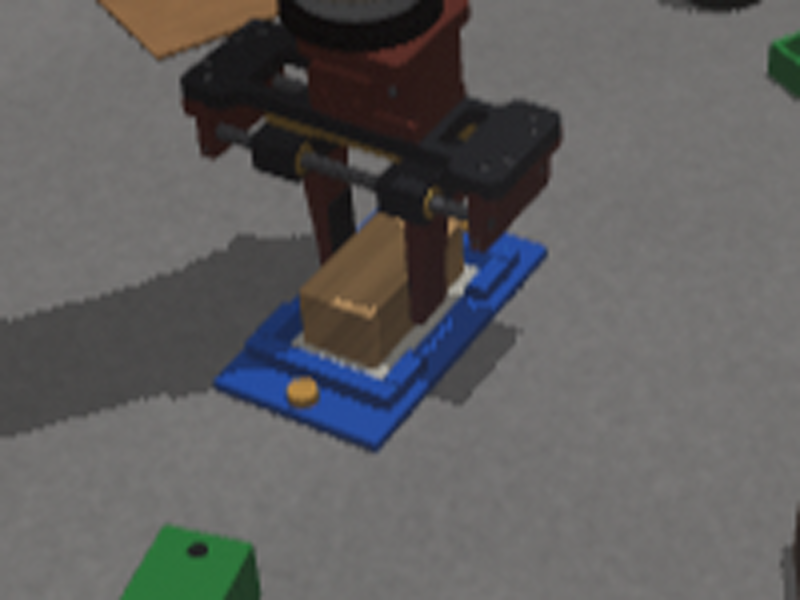

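Contact came at TCP z = 16.0 mm, which is where I'd expect the pocket floor. The block stands inside the walls, so I release, retreat upward and look again.

```bash
cat > fin.py <<'E'
from fit import *
x,y,a=JIG
move_gripper(64)
s=get_state();print(s['time_s'],s['finger_gap'],s['eef_pos'],s['ft_force'])
manip.line_to([x,y,130],v=120)
manip.reach([330,420,230],quat(a))
s=get_state();print(s['time_s'],s['eef_pos'])
for n in('top','side'):
    p=cams.read_camera(n);save(p,n+'4');pickle.dump(p,open(n+'4.pkl','wb'))
E
python3 fin.py
cat > chk.py <<'E'
from fit import *
for i,n in enumerate(('top','side')):
    p=pickle.load(open(n+'4.pkl','rb'));p0=pickle.load(open(n+'0.pkl','rb'))
    rc=proj(p,[515,193,44]);print(rc)
    m=comp(wood(p)&(p['color'][...,0]>(150,105)[i]),rc)
    print(n,m.sum(),np.round(fit([p],[m],(515,193,.6),(90,44,44,44.01)),3))
    for nm,xyz in(('stained',(640,-85,18)),('square',(554,-299,18)),('g1',(408,-190,18)),('g2',(338,22,18))):
        r,c=proj(p,xyz).astype(int)
        if 0<r<420: print(nm,np.abs(p['color'][r-30:r+30,c-30:c+30].astype(int)-p0['color'][r-30:r+30,c-30:c+30]).mean().round(1))
A=cv2.imread('pics/top4.png');B=cv2.imread('pics/side4.png')
cv2.imwrite('pics/c4.png',cv2.resize(np.hstack([A[170:290,130:260],B[100:220,170:300]]),None,fx=3,fy=3,interpolation=cv2.INTER_CUBIC))
E
python3 chk.py
```

```text
11.5083 63.99625253307771 [514.40674968 192.81687984  15.49386873] [-0.41632855  0.24855426  0.52285965]
13.7917 [330.91840081 418.91173591 229.57901328]
[222.66338714 185.57444074]
top 788.0 [5.15283e+02 1.93519e+02 6.02000e-01 4.60000e-02]
stained 2.1
square 1.9
g1 2.0
g2 2.0
[142.16385632 235.38610165]
side 599.0 [5.12581e+02 1.89609e+02 5.93000e-01 9.00000e-02]
stained 0.7
square 0.7
g1 0.7
g2 0.7
```

View pics/c4.png

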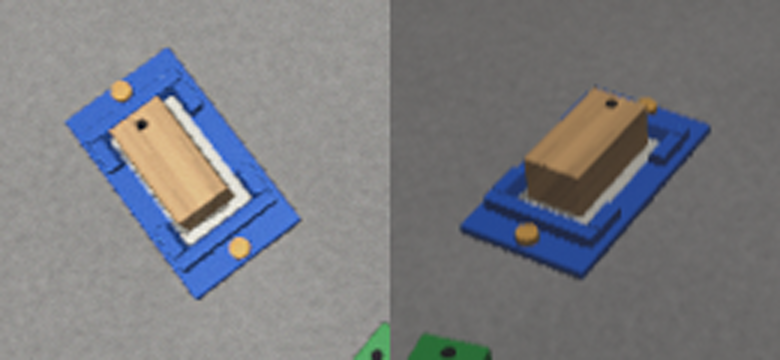

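View pics/top4.png

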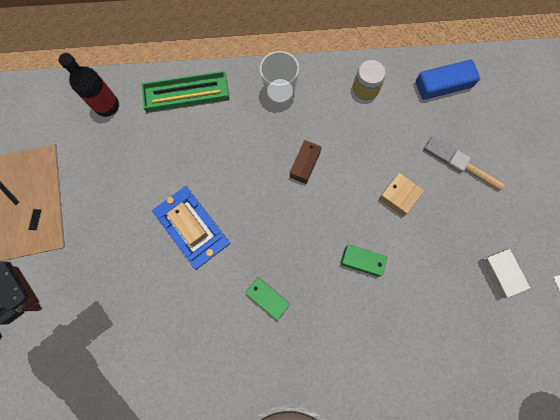

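The block is seated at top (223,187) with its drilled face up, square to the jig at (227,191). The bystanders and green blocks are unchanged.

```bash
python3 -c "
from h import *
workorder.close_job();print(get_state()['time_s'])"
```

```text
the job is handed in; nothing more can be done
the job is handed in; nothing more can be done
```

I gripped the bare pine block across its 44 mm width, lowered it into the blue jig's pocket until it touched the floor, let go, and moved the arm clear. I then handed the job in, with the clock at about 14 s.

- **Seating:** contact came with about 3.6 N at TCP z = 16.0 mm, the height expected for a block flat on the pocket floor. The drilled face is up in both views.
- **Position:** the top view puts the block within 1 mm of the pocket centre and square to within about 0.01 rad.
- **Disagreement:** the side view puts the block about 4 mm off centre, at a similar angle. That fit was poorer, and I trusted the top view; 4 mm is still inside the pocket clearance of about 7 mm.
- **Bystanders:** the stained block, the square block and both green blocks look unchanged from before the move.

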